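# Turn a slide carrier over against the turning ledge

## Task

The slide carrier (flat dark metal plate) lies with its recess face down: turn it over with fingertip pushes alone, without picking it up. Push its near end so that it runs up against the turning ledge (the metal upstand) until it tips up and stands leaning on the ledge; then, from behind, push its raised end back over so that it falls and lies flat on the worktop in front of the ledge, recess up. Leave the dish, the timer and the small box where they are.

Things in the scene. Friction and masses are not known exactly. Their poses are not given: they have to be found in the camera images.
- ledge: turning ledge: fixed bare-metal upstand, 130 mm wide (its y), 56 mm high, 69 mm deep. Origin: middle of the toe of its front face, on the worktop; x points into the ledge, z up. The polished, slippery face is 4 flat facets, steeper upwards: toe (x 0, z 0) to (12, 14) to (20.5, 28) to (27.5, 45) to the top edge (29.5, 56) mm. A flat part pushed end-on against it rides up and leans on the top edge.
- ledge_edge (a point): middle of the ledge's front top edge (x 29.5, z 56 mm in the ledge frame). The top is 10 mm thick; behind it there is only a foot 6 mm high with two screw heads (to 11 mm) and two gussets (to 27 mm).
- carrier: loose flat dark metal plate 90 (its x) x 64 (y) x 10 mm (z), about 0.13 kg. One broad side is plain, the other has a recess 77 x 27 mm, 4 mm deep. Origin: middle of the recessed side; z points out of the plain side: up at the start, down when turned over. At the start x points to the ledge within 0.25 rad, its far end some 20 to 45 mm from the toe.
- carrier_end_far (a point): middle of the carrier's 64 mm wide end face nearer the ledge at the start (x +45 mm, mid thickness). When the near end has been pushed to the toe this end is about 80 mm high, 40 mm beyond the toe; the carrier then leans at about 62 degrees and stays so unaided.
- carrier_end_near (a point): middle of the carrier's 64 mm wide end face farther from the ledge at the start (x -45 mm, mid thickness); 10 mm high, the place to push
- dish: bystander: closed round petri dish, 60 mm across, 15 mm high, loose; origin under its middle
- timer: bystander: white kitchen timer 62 x 62 x 20 mm, loose; origin under its middle
- glass_box: bystander: small white box 26 x 26 x 12 mm, loose; origin under its middle
Things that resemble listed ones, but are neither listed nor needed, are in the scene too. Of the things shaped like the carrier, the metal one is meant.

How it is judged:
On the way:
1. the carrier is tipped up to 50 to 85 degrees and rests against the ledge (angle between carrier's own z axis and vertical between 0.87 and 1.48 rad and contact force between carrier and ledge above 0.05 N), for 0.3 s.
At the end, for the whole second after the job is handed in: the carrier lies recess up, flat on the worktop (within about 6 degrees, recessed side 6 to 14 mm high), its middle 20 to 200 mm in front of the ledge's toe, at rest (angle between carrier's own z axis and vertical above 3.04 rad and height (world z) of carrier between 0.006 and 0.014 m and x of carrier in the frame of ledge between -0.2 and -0.02 m and linear speed of carrier below 0.02 m/s and angular speed of carrier below 0.2 rad/s); the robot touches nothing.
It fails at once if the carrier is lifted: both its ends more than 25 mm above the worktop (height (world z) of each of carrier_end_far, carrier_end_near above 0.025 m).
It fails at once if the dish is moved more than 20 mm (distance of dish from where it was at the start of the episode above 0.02 m).
It fails at once if the timer is moved more than 20 mm (distance of timer from where it was at the start of the episode above 0.02 m).
It fails at once if the small box is moved more than 20 mm (distance of glass_box from where it was at the start of the episode above 0.02 m).
It also fails if it takes over 48 s, if anything falls off the work surface, if the arm or the gripper's body presses on something with over 40 N, if the wrist force passes 120 N, or if a joint passes its speed limit or range.

## Robot

A 6-joint arm with a two-finger parallel gripper is mounted at the origin on a cart in front of the work surface, level with it; the furniture and walls round the work are solid. World frame = base frame: x ahead of the robot, y to its left, z up, the work surface at z = 0. Lengths are in m, angles in rad, forces in N, time in s.
With the tool pointing down it reaches from about 0.275 to 0.825 m from the base axis. Payload 4.9 kg.
Tool frame: the origin (TCP) lies midway between the tips of the shut fingers; the grasp point (between the pads) lies 19 mm behind it (bot.grip_depth is the distance from the TCP to the grasp point, in m); z points along the fingers, y is the line along which they close (so a half turn about z gives the same grasp; the last joint's range is limited). The gripper opens to 85 mm and grips with 20 to 120 N. Pads are 22 mm wide; open, the fingers measure 114 mm over their backs; the gripper's body (76 mm by 85 mm) begins 54 mm behind the grasp point. The pads swing forward as they close: fully open they stand 13 mm farther back than shut.
Start: joints at [-1.428, 0.326, -0.193, 1.052, 0, 1.437], TCP at [0.15, -0.529, 0.231] pointing down, gripper open.
Joint ranges: [-2.65, 2.65], [-0.97, 1.79], [-1.3, 1.35], [-1.93, 2.1], [-1.47, 1.37], [-3.14, 3.14]. Speed limits (rad/s): [2.57, 2.57, 3.14, 3.14, 3.14, 3.14].

## Interface

Orientations are given as a unit quaternion [w, x, y, z].
In Python, from cell import bot gives the robot as it stands. Calls block until the motion is done:
- bot.move_pose(position, orientation): joint-space move of the TCP to a pose.
- bot.move_linear(position, speed=0.15, rotation=None, until_force=None): straight line of the TCP; rotation=None keeps the orientation; speed is the mean speed in m/s. With until_force (N) it stops when the force on the tool has changed by that much, and returns True; else False.
- bot.goto_joints(angles): joint-space move.
- bot.set_gripper(opening, grasp_force=None): opening from 0.0 (shut) to 1.0 (fully open); grasp_force is the grip in N (None keeps the last); returns when the fingers have stopped.
- bot.wait(seconds).
- bot.solve_ik(position, orientation): joint angles nearest the present ones, or None.
- bot.camera(name): name is "scene" or "side" or "wrist"; returns the picture (420x560x3 uint8, red, green, blue); there is no depth.
- bot.calibration(name): a dict with "mtx" (3x3 intrinsics, pixels), "extrinsics" (4x4, takes a point from world to camera coordinates); the wrist camera has in their place "hand_eye" (4x4, takes a point from camera to tool coordinates, whose origin is the TCP and whose axes are the flange's). Camera axes: x right, y down, z forward; pixel columns grow to the right and rows downward; lengths in m; the calibration is good to about 2 mm. A picture is of the moment at which its call begins: read the wrist's pose just before it. calibration takes no time and is no camera call.
A pose or a line that the arm cannot do raises bot.PlanningError and nothing moves.
- bot.close_job(): hands the job in; it is judged then, once.
Trained networks look in the newest picture that a camera, given by its name, has taken for a name from the list of things; names that differ only in an ending like _2 or _b are one class to them, and where a whole thing is asked for, a point or a joint stands for the part that bears it (a point fixed in the world has none). Each returns a list of dicts, best first, with "confidence" (0 to 1); they miss things now and then, are a little off and sometimes report something else, mostly with a low value. They report only what shows in the picture. A call takes as long as a camera call. They do not tell look-alikes from the thing itself.
- bot.search_frame(camera, thing): "bbox" ([left, top, width, height] in pixels, round what is visible of it).
Readings, each from a call of its own:
- bot.read_clock(): time.
- bot.read_joint_positions(): joint angles.
- bot.read_joint_vel(): joint speeds.
- bot.read_joint_efforts(): joint torques, N m.
- bot.read_position(): TCP position.
- bot.read_tool_rot(): TCP orientation.
- bot.read_ft_force(): force on the tool from outside, world axes, zero at the start.
- bot.read_moment(): the same for the moment, N m.
- bot.read_gripper_width(): opening from 0.0 (shut) to 1.0 (fully open).
- bot.read_finger_force(): force on a finger pad.
Only numpy, scipy, OpenCV 4.12 (cv2) and the standard library are available. Lean on these libraries where they do the work, as an engineer would, in place of code of your own. Each camera call takes 0.05 s, during which the arm holds its last target. There are 200 camera calls.

## Working session

There is one attempt and no reset: what is moved stays moved. The work goes in short steps, each a Python script; the robot and the scene stay as the last script left them, time stands still between calls to the robot, and variables do not carry over. Pictures are saved under pics/ and viewed, at most 10 in all, crops included, and the job is handed in when it is done.

```bash
ls; mkdir -p pics; cat > h.py <<'E'
import numpy as np, cv2
from cell import bot
def save(n,im): cv2.imwrite('pics/'+n+'.png',cv2.cvtColor(im,cv2.COLOR_RGB2BGR))
def ray(cam,uv):
    c=bot.calibration(cam);K=np.array(c['mtx']);T=np.array(c['extrinsics'])
    R,t=T[:3,:3],T[:3,3];d=R.T@np.linalg.inv(K)@np.array([uv[0],uv[1],1.]);return -R.T@t,d/np.linalg.norm(d)
def onz(cam,uv,z):
    o,d=ray(cam,uv);return o+d*(z-o[2])/d[2]
def proj(cam,p):
    c=bot.calibration(cam);K=np.array(c['mtx']);T=np.array(c['extrinsics'])
    q=K@(T[:3,:3]@np.array(p)+T[:3,3]);return q[:2]/q[2]
def tri(u1,u2,c1='scene',c2='side'):
    A=[];b=[]
    for c,u in((c1,u1),(c2,u2)):
        o,d=ray(c,u);P=np.eye(3)-np.outer(d,d);A.append(P);b.append(P@o)
    x=np.linalg.lstsq(np.vstack(A),np.hstack(b),rcond=None)[0]
    return x
E
python3 - <<'E'
from h import *
for c in('scene','side'):
    im=bot.camera(c);save(c+'0',im)
    cal=bot.calibration(c);T=np.array(cal['extrinsics']);print(c,np.round(-T[:3,:3].T@T[:3,3],3),np.round(cal['mtx'],0).tolist())
    for t in('ledge','ledge_edge','carrier','carrier_end_far','carrier_end_near','dish','timer','glass_box'):
        print(t,[(np.round(r['bbox']).tolist(),round(r['confidence'],2)) for r in bot.search_frame(c,t)])
print(bot.read_clock())
E
```

```text
pics
scene [ 0.267 -0.43   0.59 ] [[418.0, 0.0, 274.0], [0.0, 418.0, 210.0], [0.0, 0.0, 1.0]]
ledge [([327.0, 216.0, 62.0, 66.0], 0.92)]
ledge_edge [([327.0, 218.0, 62.0, 65.0], 0.9)]
carrier [([276.0, 247.0, 54.0, 40.0], 0.7), ([196.0, 185.0, 46.0, 27.0], 0.62)]
carrier_end_far [([274.0, 250.0, 55.0, 37.0], 0.6), ([204.0, 181.0, 37.0, 29.0], 0.55)]
carrier_end_near [([275.0, 243.0, 55.0, 45.0], 0.91), ([200.0, 183.0, 42.0, 28.0], 0.82)]
dish [([298.0, 208.0, 24.0, 22.0], 0.95), ([274.0, 247.0, 56.0, 38.0], 0.42)]
timer [([244.0, 217.0, 32.0, 28.0], 0.62)]
glass_box [([332.0, 303.0, 17.0, 17.0], 0.73), ([295.0, 208.0, 27.0, 21.0], 0.58)]
side [ 0.34  -0.532  0.488] [[382.0, 0.0, 286.0], [0.0, 382.0, 205.0], [0.0, 0.0, 1.0]]
ledge [([324.0, 216.0, 42.0, 60.0], 0.83), ([268.0, 245.0, 54.0, 31.0], 0.26)]
ledge_edge [([323.0, 217.0, 46.0, 61.0], 0.95)]
carrier [([218.0, 190.0, 37.0, 20.0], 0.68), ([266.0, 242.0, 56.0, 33.0], 0.65)]
carrier_end_far [([220.0, 187.0, 31.0, 24.0], 0.76), ([268.0, 243.0, 53.0, 32.0], 0.56)]
carrier_end_near [([214.0, 190.0, 40.0, 22.0], 0.74), ([268.0, 244.0, 52.0, 32.0], 0.67)]
dish [([298.0, 209.0, 24.0, 20.0], 0.62)]
timer [([244.0, 217.0, 31.0, 21.0], 0.88)]
glass_box [([313.0, 290.0, 22.0, 19.0], 0.46)]
0.9
```

View pics/scene0.png

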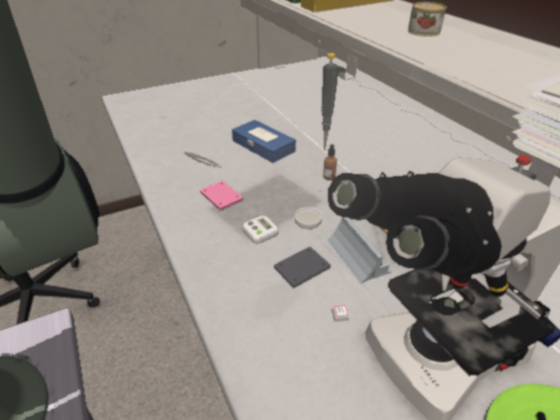

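View pics/side0.png

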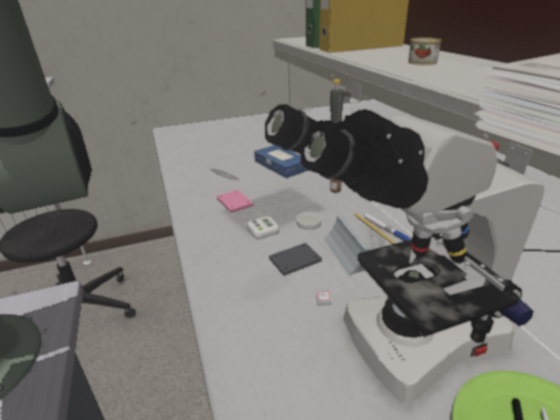

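Candidates for the carrier: the dark plate at scene (302,266) / side (296,258), and the pink plate at scene (221,194) / side (235,200), which is a look-alike. I choose the dark metal one. The microscope stands behind and right of the ledge, which is at scene (355,250). Next is a close crop with coordinates.

```bash
python3 - <<'E'
from h import *
a=cv2.imread('pics/scene0.png')[195:325,240:400];b=cv2.imread('pics/side0.png')[195:315,235:395]
a=cv2.resize(a,(800,650),interpolation=cv2.INTER_CUBIC)[:,:];b=cv2.resize(b,(800,600),interpolation=cv2.INTER_CUBIC)
cv2.imwrite('pics/cropa.png',a[:600]);cv2.imwrite('pics/cropb.png',b)
for n,u,v in(('carrier',(302,266),(296,258)),('ledge',(355,250),(345,245)),('pink',(221,194),(235,200)),('dish',(308,217),(309,219)),('timer',(260,229),(262.5,226)),('box',(341,312),(323,298))):
    print(n,onz('scene',u,.0).round(3),onz('side',v,.0).round(3),tri(u,v).round(3))
# plate corners
for c,o in(('scene',None),('side',None)):
    im=cv2.imread(f'pics/{c}0.png');g=cv2.cvtColor(im,cv2.COLOR_BGR2GRAY)
    m=np.zeros_like(g);x,y,w,h=(272,244,62,44) if c=='scene' else (264,240,62,36)
    m[y:y+h,x:x+w]=(g[y:y+h,x:x+w]<95)*255
    k,_=cv2.findContours(m,cv2.RETR_EXTERNAL,cv2.CHAIN_APPROX_NONE);k=max(k,key=cv2.contourArea)
    print(c,cv2.approxPolyDP(k,4,True)[:,0].tolist())
# eyepieces
print('eyepiece',tri((345,196),(287,128)).round(3),tri((408,244),(326,148)).round(3))
E
```

```text
carrier [0.566 0.059 0.   ] [0.57  0.061 0.   ] [0.568 0.059 0.001]
ledge [0.685 0.05  0.   ] [0.685 0.064 0.   ] [0.662 0.023 0.033]
pink [0.51  0.354 0.   ] [0.513 0.357 0.   ] [0.511 0.353 0.002]
dish [0.652 0.185 0.   ] [0.656 0.192 0.   ] [0.646 0.172 0.013]
timer [0.54  0.196 0.   ] [0.542 0.206 0.   ] [0.533 0.178 0.018]
box [ 0.573 -0.068  0.   ] [ 0.571 -0.066  0.   ] [ 0.569 -0.072  0.006]
scene [[329, 266], [307, 249], [275, 267], [295, 286]]
side [[320, 260], [305, 244], [270, 256], [283, 274]]
eyepiece [ 0.465 -0.181  0.363] [ 0.469 -0.262  0.37 ]
```

View pics/cropa.png

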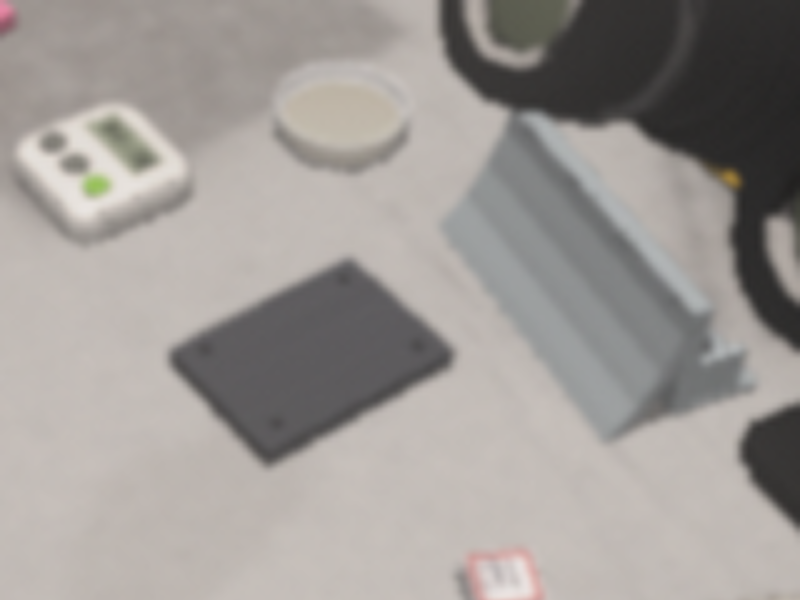

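View pics/cropb.png

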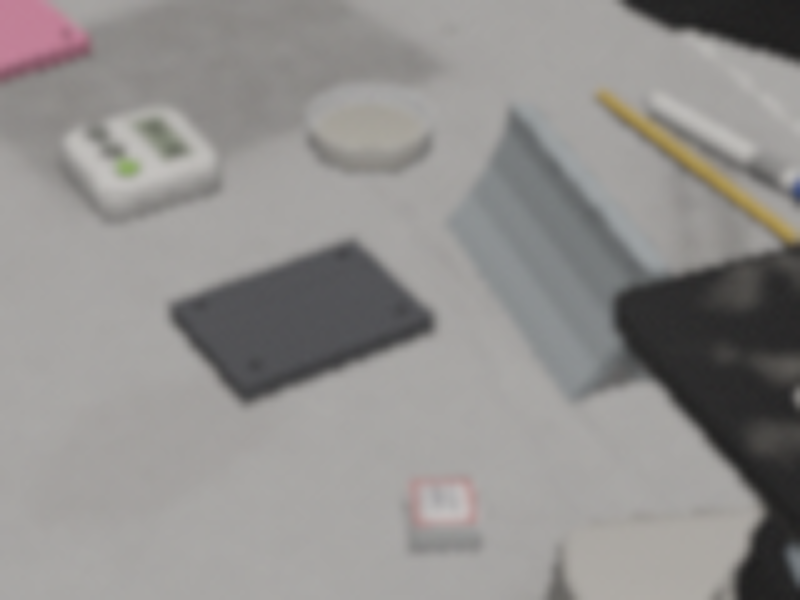

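```bash
python3 - <<'E'
from h import *
A=lambda x,y:(240+x/5-.4,195+y/5-.4)
B=lambda x,y:(235+x/5-.4,195+y/5-.4)
P={'nl':((172,352),(172,308)),'fl':((350,260),(353,240)),'fr':((453,352),(433,320)),'nr':((268,455),(247,395)),'toeL':((443,225),(452,220)),'toeR':((607,438),(575,398)),'topL':((515,115),(513,105))}
for k,(a,b) in P.items():
    z=0 if 'toe' in k else .056 if 'top' in k else .01
    a,b=A(*a),B(*b)
    print(k,onz('scene',a,z).round(4),onz('side',b,z).round(4),tri(a,b).round(3))
print('micro base',onz('scene',(370,330),.04).round(3),'bowl',onz('scene',(490,400),.03).round(3),'stage',tri((391,282),(360,252)).round(3))
print(bot.read_tool_rot(),bot.read_position(),bot.read_gripper_width())
for c in ('scene','side'): print(c,[proj(c,p).round() for p in ((0,0,0),(.15,-.529,.231),(.3,0,0))])
print(np.array(bot.calibration('wrist')['hand_eye']).round(3))
E
```

```text
nl [0.5147 0.0771 0.01  ] [0.516  0.0759 0.01  ] [0.517 0.082 0.005]
fl [0.6015 0.0909 0.01  ] [0.6035 0.0919 0.01  ] [0.603 0.092 0.01 ]
fr [0.611  0.0288 0.01  ] [0.6116 0.028  0.01  ] [0.613 0.031 0.007]
nr [0.5229 0.0149 0.01  ] [0.5257 0.0126 0.01  ] [0.528 0.023 0.   ]
toeL [0.6527 0.1009 0.    ] [0.6558 0.1022 0.    ] [ 0.655  0.102 -0.001]
toeR [ 0.6444 -0.0268  0.    ] [ 0.6475 -0.0261  0.    ] [ 0.647 -0.025 -0.001]
topL [0.6771 0.0932 0.056 ] [0.6816 0.0985 0.056 ] [0.675 0.088 0.062]
micro base [ 0.573 -0.141  0.04 ] bowl [ 0.657 -0.302  0.03 ] stage [ 0.585 -0.151  0.155]
[ 3.28011700e-05  9.90438241e-01  1.37956842e-01 -5.18464218e-06] [ 0.15030581 -0.52909341  0.23131651] 0.9978674748391259
scene [array([-35., 427.]), array([  55., 1578.]), array([177., 343.])]
side [array([-39., 369.]), array([-602., 1539.]), array([165., 314.])]
[[ 0.    -0.948 -0.317  0.081]
 [ 1.    -0.     0.     0.   ]
 [-0.    -0.317  0.948 -0.142]
 [ 0.     0.     0.     1.   ]]
```

```bash
cat >> h.py <<'E'
O=np.array([.650,.038,0.]);yaw=-.065
Q=[0,np.cos(yaw/2),np.sin(yaw/2),0]
R=np.array([[np.cos(yaw),-np.sin(yaw),0],[np.sin(yaw),np.cos(yaw),0],[0,0,1]])
W=lambda x,y,z:(O+R@np.array([x,y,z])).tolist()
L=lambda p:R.T@(np.array(p)-O)
E
python3 - <<'E'
from h import *
r=np.array([.15,-.529])/.55
q0=bot.read_tool_rot()
bot.move_pose([*(r*.33),.26],q0.tolist() if hasattr(q0,'tolist') else q0)
j=list(bot.read_joint_positions());print(np.round(j,3))
j[0]=0.0;bot.goto_joints(j);print(np.round(bot.read_position(),3))
bot.set_gripper(.35)
bot.move_pose(W(-.175,.006,.12),Q)
print(np.round(bot.read_joint_positions(),3),bot.read_clock(),bot.read_gripper_width())
save('wr',bot.camera('wrist'))
hit=bot.move_linear(W(-.175,.006,.004),.06);print(hit,np.round(bot.read_ft_force(),2))
hit=bot.move_linear(W(-.175,.006,-.012),.02,until_force=2.5);print(hit,L(bot.read_position()).round(4),bot.read_clock(),np.round(bot.read_ft_force(),2))
save('side1',bot.camera('side'))
E
```

```text
[-1.519 -0.117 -0.621  1.064  0.     1.345]
[0.324 0.073 0.26 ]
[-0.038  0.309 -0.534  0.728  0.    -3.115] 7.7333 0.3528872422071465
False [0.26 0.26 0.1 ]
True [-0.1747  0.006  -0.0004] 10.275 [-0.67  0.    5.32]
```

View pics/side1.png

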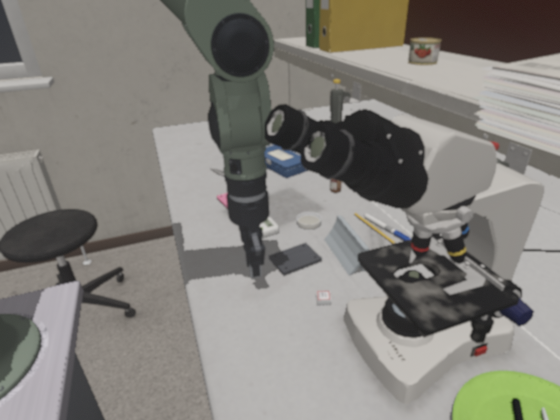

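Contact with the table comes at TCP z≈0, and the fingers sit behind the plate's near end (side picture (258,280), plate at (296,258)). Joint 6 is near its limit, so I'll flip the tool half a turn and then push.

```bash
sed -i 's|^Q=.*|Q=[0,np.cos((yaw+np.pi)/2),np.sin((yaw+np.pi)/2),0]|' h.py
python3 - <<'E'
from h import *
x,y,_=L(bot.read_position())
bot.move_linear(W(-.175,.006,.03),.1)
bot.move_pose(W(-.178,.006,.03),Q)
print(np.round(bot.read_joint_positions(),3),bot.read_clock())
bot.move_linear(W(-.178,.006,.002),.05)
f0=np.array(bot.read_ft_force())
for x in (-.11,-.08,-.06,-.04,-.03):
    h=bot.move_linear(W(x,.006,.002),.04,until_force=15)
    print(x,h,L(bot.read_position()).round(4),(np.array(bot.read_ft_force())-f0).round(2),bot.read_clock())
    if h:break
save('side2',bot.camera('side'));save('scene2',bot.camera('scene'))
a=cv2.imread('pics/scene2.png')[170:330,200:400];b=cv2.imread('pics/side2.png')[170:330,200:400]
cv2.imwrite('pics/c2.png',cv2.resize(np.hstack([a,b]),(800,320),interpolation=cv2.INTER_CUBIC))
E
```

```text
[-0.038  0.44  -0.633  0.498 -0.     0.027] 13.4333
-0.11 False [-0.11   0.006  0.002] [ 0.08  1.37 -0.78] 15.9917
-0.08 False [-0.0795  0.006   0.0022] [ 0.47  1.55 -0.51] 16.8917
-0.06 False [-0.0592  0.006   0.0022] [ 1.39 -0.26 -0.28] 17.5417
-0.04 False [-0.0397  0.006   0.002 ] [ 0.79  0.75 -0.13] 18.1917
-0.03 False [-0.0295  0.006   0.0021] [ 0.08 -0.36  0.28] 18.5917
```

View pics/c2.png

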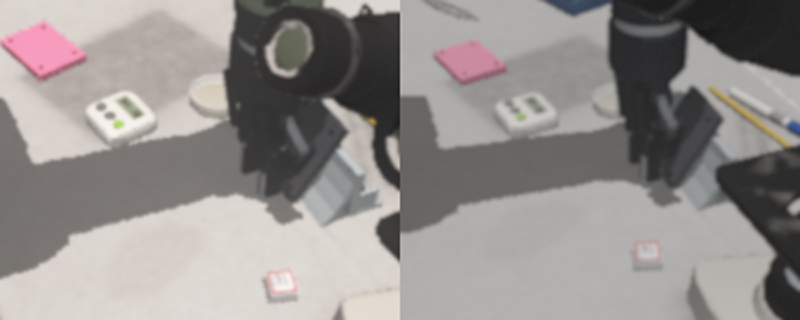

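The carrier now leans on the ledge (c2 left (315,155), right (695,135)) and the bystanders haven't moved. I'll finish the push, back off and look.

```bash
python3 - <<'E'
from h import *
h=bot.move_linear(W(-.021,.006,.002),.03,until_force=8);print(h,L(bot.read_position()).round(4),np.round(bot.read_ft_force(),2))
bot.move_linear(W(-.06,.006,.003),.12)
bot.move_linear(W(-.075,.006,.16),.2)
bot.move_linear(W(.085,.006,.16),.2)
print(np.round(bot.read_joint_positions(),3),bot.read_clock())
save('side3',bot.camera('side'));save('scene3',bot.camera('scene'))
a=cv2.imread('pics/scene3.png')[170:330,200:400];b=cv2.imread('pics/side3.png')[170:330,200:400]
cv2.imwrite('pics/c3.png',cv2.resize(np.hstack([a,b]),(800,320),interpolation=cv2.INTER_CUBIC))
E
```

```text
False [-0.0218  0.006   0.0019] [-3.9  -0.41  3.74]
[-0.048  0.729  0.291  1.135  0.     0.017] 21.5083
```

View pics/c3.png

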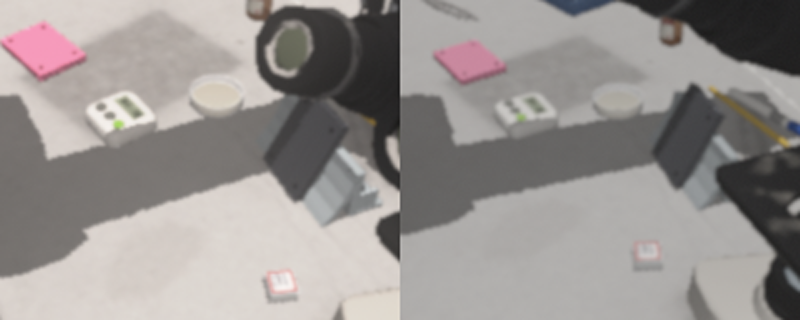

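```bash
python3 - <<'E'
from h import *
bot.move_linear(W(.085,.012,.067),.15)
for x in (.03,.01,-.01,-.025):
    h=bot.move_linear(W(x,.012,.067),.06,until_force=15)
    print(x,h,L(bot.read_position()).round(4),np.round(bot.read_ft_force(),2),bot.read_clock())
    if h:break
bot.wait(.3)
save('side4',bot.camera('side'));save('scene4',bot.camera('scene'))
a=cv2.imread('pics/scene4.png')[170:330,200:400];b=cv2.imread('pics/side4.png')[170:330,200:400]
cv2.imwrite('pics/c4.png',cv2.resize(np.hstack([a,b]),(800,320),interpolation=cv2.INTER_CUBIC))
E
```

```text
0.03 False [0.0304 0.012  0.0671] [0.73 0.   0.49] 23.45
0.01 False [0.0101 0.012  0.0671] [1.06 0.54 1.13] 23.9333
-0.01 False [-0.0097  0.012   0.0672] [-0.34  0.12 -0.09] 24.4167
-0.025 False [-0.0249  0.012   0.0671] [ 0.79 -0.69 -0.24] 24.8167
```

View pics/c4.png

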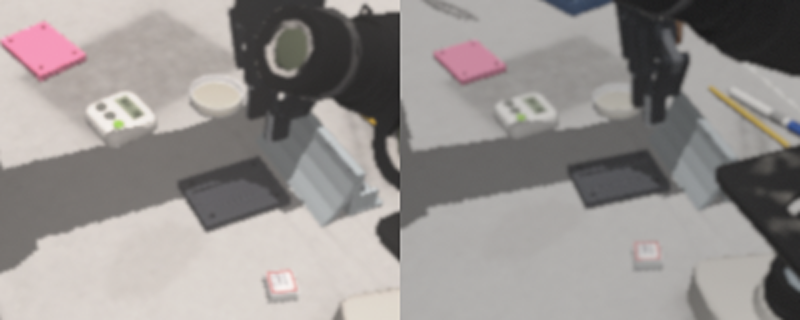

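The carrier lies recess up in front of the ledge (c4 left (235,193), right (620,178)). I'll lift the arm clear and check that it is flat.

```bash
python3 - <<'E'
from h import *
bot.move_linear(W(-.025,.012,.2),.2)
bot.wait(.3)
S={}
for c in('scene','side'):
    im=bot.camera(c);save(c+'5',im)
    g=cv2.cvtColor(im,cv2.COLOR_RGB2GRAY)
a=cv2.imread('pics/scene5.png')[235:295,280:360];b=cv2.imread('pics/side5.png')[235:295,270:350]
cv2.imwrite('pics/c5.png',cv2.resize(np.hstack([a,b]),(800,300),interpolation=cv2.INTER_CUBIC))
print(np.round(bot.read_ft_force(),2),bot.read_clock())
E
```

```text
[ 0.13 -0.06  0.44] 26.4333
```

View pics/c5.png

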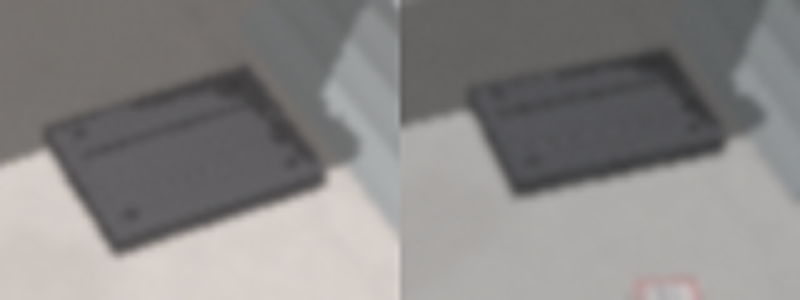

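```bash
python3 - <<'E'
from h import *
c=[]
for a,b in zip([(47,132),(245,68),(322,178),(117,245)],[(70,88),(265,50),(320,142),(115,188)]):
    a=(280+a[0]/5-.4,235+a[1]/5-.4);b=(270+b[0]/5-.4,235+b[1]/5-.4)
    p=[L(onz('scene',a,.01)),L(onz('side',b,.01))];c.append(p);print(p[0].round(4),p[1].round(4),L(tri(a,b)).round(3))
c=np.array(c).mean(1);print(c.mean(0),[np.linalg.norm(c[i]-c[i-1]).round(4) for i in range(4)])
E
```

```text
[-0.1067  0.0288  0.01  ] [-0.1038  0.0326  0.01  ] [-0.107  0.026  0.014]
[-0.0188  0.0306  0.01  ] [-0.0172  0.0318  0.01  ] [-0.018  0.03   0.011]
[-0.0208 -0.0339  0.01  ] [-0.0195 -0.0336  0.01  ] [-0.02  -0.033  0.009]
[-0.1068 -0.0339  0.01  ] [-0.1054 -0.0347  0.01  ] [-0.105 -0.031  0.006]
[-0.06238193 -0.00153079  0.01      ] [np.float64(0.065), np.float64(0.0872), np.float64(0.065), np.float64(0.086)]
```

The carrier is flat, about 10 mm high, with its middle 62 mm in front of the toe and its end 19 mm clear of it.

```bash
python3 -c "
from cell import bot
print(bot.close_job())"
```

```text
the job is handed in; nothing more can be done
None
```

I turned the carrier over with fingertip pushes alone and handed the job in at about 26 s; it lies flat, recess up, its middle about 62 mm in front of the toe, with the dish, timer and small box not visibly moved in the pictures, but the hand-in gave no verdict.

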